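# Build up the drying crib of mallet handle blanks

### The arm

A 6-joint arm with a two-finger parallel gripper is mounted at the origin on the work surface. World frame = base frame: x ahead of the robot, y to its left, z up, the work surface at z = 0. Lengths are in mm, angles in degrees, forces in N, time in s.
With the tool pointing down it reaches from about 300 to 775 mm from the base axis. Payload 14.6 kg.
Tool frame: the origin (TCP) lies midway between the tips of the shut fingers; the grasp point (between the pads) lies 19 mm behind it; z points along the fingers, y is the line along which they close (so a half turn about z gives the same grasp; the last joint's range is limited). The gripper opens to 85 mm and grips with 20 to 120 N. Pads are 22 mm wide; open, the fingers measure 114 mm over their backs; the gripper's body (76 mm by 85 mm) begins 54 mm behind the grasp point. The pads swing forward as they close: fully open they stand 13 mm farther back than shut.
Start: joints at [67.632, 17.183, 87.147, -0, 75.671, -3.816], TCP at [174.991, 521.409, 231.281] pointing down, gripper open.
Joint ranges: [-173.82, 173.82], [-45.26, 126.66], [13.44, 144.39], [-59.66, 239.66], [0, 175.72], [-146.38, 146.38]. Speed limits (degrees/s): [127.2, 127.2, 147.25, 180, 180, 180].

### API

Orientations are given as [roll, pitch, yaw] about the fixed x, y, z axes, in that order (R = Rz(yaw) Ry(pitch) Rx(roll)).
In Python, from workcell import arm, readout, eyes, finder gives the robot as it stands. Calls block until the motion is done:
- arm.goto(position, orientation): joint-space move of the TCP to a pose.
- arm.move_straight(position, attitude=None, rate=150, f_stop=None): straight line of the TCP; attitude=None keeps the orientation; rate is the mean speed in mm/s. With f_stop (N) it stops when the force on the tool has changed by that much, and returns True; else False.
- arm.movej(angles): joint-space move.
- arm.open_jaws() and arm.clamp(strength=None): open the fingers fully, or close them until they stop; strength is the grip in N (None keeps the last).
- arm.hold(seconds).
- arm.solve_ik(position, orientation): joint angles nearest the present ones, or None.
- readout.sense(): the state.
- eyes.grab_frame(name): name is "scene" or "side" or "wrist"; returns a dict with "image" (400x640x3 uint8, red, green, blue), "fx", "fy", "cx", "cy" (pixels), "R" (3x3) and "t" (3): a world point X has camera coordinates R X + t. Camera axes: x right, y down, z forward; pixel columns grow to the right and rows downward; lengths in mm; the calibration is good to about 2 mm. A picture is of the moment at which its call begins. There is no depth.
A pose or a line that the arm cannot do raises arm.MotionError and nothing moves.
- arm.close_job(): hands the job in; it is judged then, once.
Trained networks look in a picture, given as the dict that the camera call returned (one of the last four; its "shot" number tells which), for a name from the list of things; names that differ only in an ending like _2 or _b are one class to them, and where a whole thing is asked for, a point or a joint stands for the part that bears it (a point fixed in the world has none). Each returns a list of dicts, best first, with "confidence" (0 to 1); they miss things now and then, are a little off and sometimes report something else, mostly with a low value. They report only what shows in the picture. A call takes as long as a camera call. They do not tell look-alikes from the thing itself.
- finder.find_in(picture, name): "at" ([column, row] as shares, 0 to 1, of the picture: columns of its width, rows of its height, amid what is visible of it).
The state is a dict: "t": time; "joint_pos": joint angles; "qd": joint speeds; "joint_efforts": joint torques, N m; "eef_pos": TCP position; "tcp_rot": TCP orientation; "wrist_force": force on the tool from outside, world axes, zero at the start; "moment": the same for the moment, N m; "finger_gap": finger opening in mm; "grip_force": force on a finger pad.
Only numpy, scipy, OpenCV 4.12 (cv2) and the standard library are available. Lean on these libraries where they do the work, as an engineer would, in place of code of your own. Each camera call takes 0.05 s, during which the arm holds its last target. There are 200 camera calls.

### The job

Build the drying crib of handle blanks one layer higher. First slide the slat that sticks out of its second layer back in, until its ends are flush with the edges of the base board; only then take the two full-length slats from the stock board and lay them crosswise on top as the third layer, one straight above each slat of the bottom layer, ends level with those. Leave the short offcut and everything else on the bench where it is, and the crib's other slats in place.

Things in the scene. Friction and masses are not known exactly. Their poses are not given: they have to be found in the camera images.
- crib: square plywood base board, 200 x 200 x 12 mm, fixed, at the robot's right, turned; origin at the centre of its underside. Bottom slats lie along its x at y = +60 and -60 mm (undersides 12 mm over the bench), second-layer slats along its y at x = +60 and -60 mm (undersides at 34 mm), the third layer goes along x at y = +60 and -60 mm (undersides at 56 mm). A slat in line ends flush with its edges
- stock: dark wooden stock board, 220 x 230 x 10 mm, fixed, on the robot's left, with two full slats and a short offcut lying side by side along its x axis, 85 mm apart; origin at the centre of its underside
- low_a: cherry slat (handle blank), 200 mm long (its x), 30 mm wide (its y), 22 mm thick (its z); origin at the centre of its underside. Bottom layer, along the crib's x at y = +60 mm
- low_b: cherry slat (handle blank), 200 mm long (its x), 30 mm wide (its y), 22 mm thick (its z); origin at the centre of its underside. Bottom layer, along the crib's x at y = -60 mm
- mid_a: cherry slat (handle blank), 200 mm long (its x), 30 mm wide (its y), 22 mm thick (its z); origin at the centre of its underside. Second layer, lying along the crib's y. Either this one or mid_b sticks out 28 to 42 mm past the board's -y edge; the other is in line
- mid_b: cherry slat (handle blank), 200 mm long (its x), 30 mm wide (its y), 22 mm thick (its z); origin at the centre of its underside. Second layer, lying along the crib's y; see mid_a
- slat_a: cherry slat (handle blank), 200 mm long (its x), 30 mm wide (its y), 22 mm thick (its z); origin at the centre of its underside. Lies on the stock board at the start
- slat_b: cherry slat (handle blank), 200 mm long (its x), 30 mm wide (its y), 22 mm thick (its z); origin at the centre of its underside. Lies on the stock board at the start
- offcut: short offcut of the same stock, 120 x 30 x 22 mm, lying on the stock board beside the full slats, in any of the three places; origin at the centre of its underside, x along its length. Not for the crib
- head: cracked boxwood mallet head standing upright beyond the boards, 76 mm diameter, 110 mm tall, pale wood; origin at the centre of its underside
- ring: pewter end ring lying flat beyond the boards, 68 mm across, 22 mm high; origin at the centre of its underside
- grip: cherry handle grip, 137 x 34 x 28 mm, lying beyond the crib; origin about the centre of its underside, x along its length
- sizing_block: stepped cast aluminium sizing block, 90 x 50 x 42 mm, at the left of the stock board; origin at the centre of its underside
- mallet: finished mallet lying on its side at the robot's far right: head 72 mm in diameter, 110 mm long, with a 240 mm handle; origin under the head's centre
Mind the look-alikes: they are no part of the job. What is shaped like the slat_a but turquoise is not meant. Leave any red look-alike of the slat_b alone.

How it is judged:
By the outcome, as a careful person would: the job done as asked, in the order asked, and still so for the second after the job is handed in, with the robot touching nothing.
It also fails if it takes over 72 s, if anything falls off the work surface, if the arm or the gripper's body presses on something with over 40 N, if the wrist force passes 120 N, or if a joint passes its speed limit or range.

## Working session

There is one attempt and no reset: what is moved stays moved. The work goes in short steps, each a Python script; the robot and the scene stay as the last script left them, time stands still between calls to the robot, and variables do not carry over. Pictures are saved under pics/ and viewed, at most 10 in all, crops included, and the job is handed in when it is done.

```bash
mkdir -p pics; ls; cat > h.py <<'E'
import numpy as np, cv2
from workcell import arm, readout, eyes, finder
def save(p,n): cv2.imwrite(f'pics/{n}.png',cv2.cvtColor(p['image'],cv2.COLOR_RGB2BGR))
def ray(p,u,v,z):
    R=np.array(p['R']);t=np.array(p['t']);c=-R.T@t
    d=R.T@np.array([(u-p['cx'])/p['fx'],(v-p['cy'])/p['fy'],1]);return c+d*(z-c[2])/d[2]
def proj(p,X):
    q=np.array(p['R'])@np.array(X,float)+np.array(p['t']);return np.array([p['fx']*q[0]/q[2]+p['cx'],p['fy']*q[1]/q[2]+p['cy']])
E
python3 - <<'E'
from h import *
ps=[]
for n in('scene','side'):
    p=eyes.grab_frame(n);save(p,n);R=np.array(p['R']);print(n,-R.T@np.array(p['t']),p['fx'])
    for k in('slat_a','offcut','crib','stock'):
        print(k,[(round(d['at'][0]*640),round(d['at'][1]*400),round(d['confidence'],2)) for d in finder.find_in(p,k)])
    ps.append(p['image'])
print(readout.sense())
E
```

```text
pics
scene [1293.65684142 -792.65977348  815.21259767] 402.92999005455374
slat_a [(368, 182, 0.67), (229, 215, 0.66), (377, 174, 0.62), (330, 153, 0.59)]
offcut [(356, 193, 0.6)]
crib [(311, 248, 0.91), (396, 240, 0.72)]
stock []
side [  394.44126703 -1086.83744964   773.86793779] 422.91185347927717
slat_a [(312, 156, 0.98), (261, 258, 0.85), (241, 159, 0.78), (316, 166, 0.67)]
offcut [(321, 180, 0.92)]
crib [(346, 248, 0.82)]
stock [(310, 155, 0.62), (313, 184, 0.55), (320, 180, 0.47)]
{'t': 0.5, 'joint_pos': array([ 6.76325476e+01,  1.71838758e+01,  8.71499684e+01,  8.10299077e-04,
        7.56716454e+01, -3.81745172e+00]), 'qd': array([-0.00494284, -0.01973421, -0.03787467, -0.00048034, -0.10508255,
        0.06876985]), 'joint_efforts': array([ 4.85242447e-05, -5.43018579e+01, -3.61807609e+01, -3.70585576e-05,
        6.51998998e-04, -7.31821899e-06]), 'eef_pos': array([174.97296233, 521.38828058, 231.24941534]), 'tcp_rot': array([-1.79994575e+02, -1.14880986e-03,  1.61449799e+02]), 'wrist_force': array([ 0.15213123,  1.5026609 , -0.74465744]), 'moment': array([ 0.02666444,  0.00668095, -0.06174201]), 'grip_force': 0.0, 'finger_gap': 85.28751192837879}
```

View pics/scene.png

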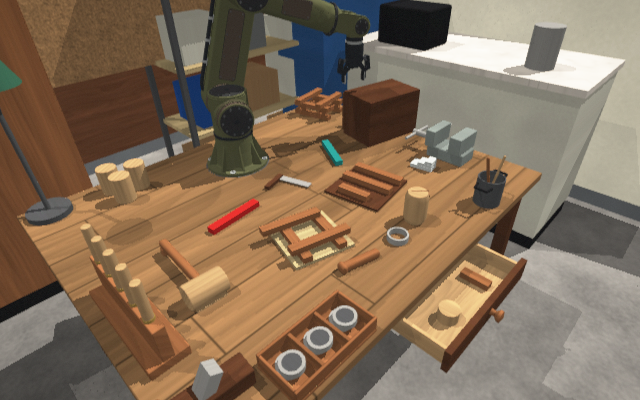

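View pics/side.png

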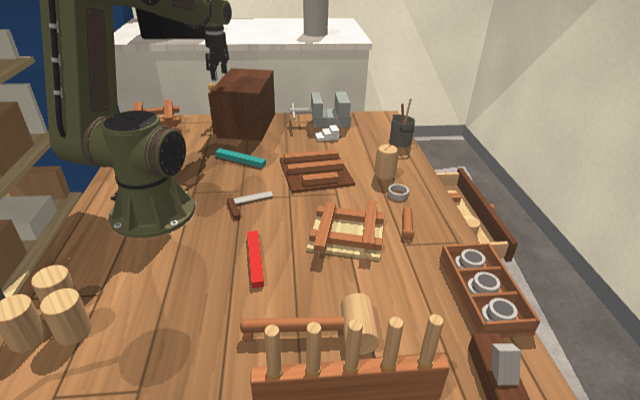

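The stock board is at scene (366,186), with full slats at (377,174) and (368,182) and the offcut at (356,192). The crib is at (311,240), with the protruding slat on its left. Look-alikes are turquoise (331,152), red (233,216), the grip (360,260), a drawer piece (475,278) and the rack slats (318,103). Next I'll look from above with the wrist camera.

```bash
python3 - <<'E'
from h import *
p=eyes.grab_frame('side'); s=eyes.grab_frame('scene')
for n,q,u,v in(('stock',p,317,172),('stock',s,366,186),('crib',p,346,232),('crib',s,312,238)): print(n,ray(q,u,v,20))
st=(ray(p,317,172,20)+ray(s,366,186,20))/2; cr=(ray(p,346,232,20)+ray(s,312,238,20))/2
yaw=readout.sense()['tcp_rot'][2]
w=eyes.grab_frame('wrist');R=np.array(w['R']);e=readout.sense()['eef_pos'];c=-R.T@np.array(w['t']);print('cam off',c-e,'\n',R,w['fx'])
for n,c in(('wst',st),('wcr',cr)):
    for z in(330,280,230):
        try: arm.goto([c[0],c[1],z],[180,0,90]);break
        except arm.MotionError as ex: print(ex)
    w=eyes.grab_frame('wrist');save(w,n);R=np.array(w['R']);print(n,z,-R.T@np.array(w['t']),readout.sense()['joint_pos'].round(),readout.sense()['t'])
    np.savez(n,**{k:w[k] for k in('image','fx','fy','cx','cy','R','t')})
    for k in('slat_a','offcut'):
        print(k,[(round(d['at'][0]*640),round(d['at'][1]*400),round(d['confidence'],2)) for d in finder.find_in(w,k)])
E
```

```text
stock [521.67619343 166.70163026  20.        ]
stock [534.29743822 188.66264906  20.        ]
crib [ 573.37757498 -167.05679858   20.        ]
crib [ 599.74771702 -150.13630109   20.        ]
cam off [-73.67022028  24.7257558  141.7895981 ] 
 [[ 3.18139475e-01  9.48043905e-01 -1.68209965e-04]
 [ 9.03761563e-01 -3.03225842e-01  3.02107804e-01]
 [ 2.86360457e-01 -9.62644398e-02 -9.53273752e-01]] 323.87487537532917
wst 330 [527.17337206 255.8754347  471.61798125] [15. 15. 77.  0. 88. 15.] 2.525
slat_a [(96, 48, 0.96), (299, 69, 0.9), (308, 132, 0.62)]
offcut [(318, 190, 0.7), (298, 69, 0.5), (393, 336, 0.44)]
wcr 330 [586.22068385 -80.06093759 471.94573511] [-18.  22.  68.   0.  90. -19.] 3.9667
slat_a [(134, 203, 0.91)]
offcut []
```

View pics/wst.png

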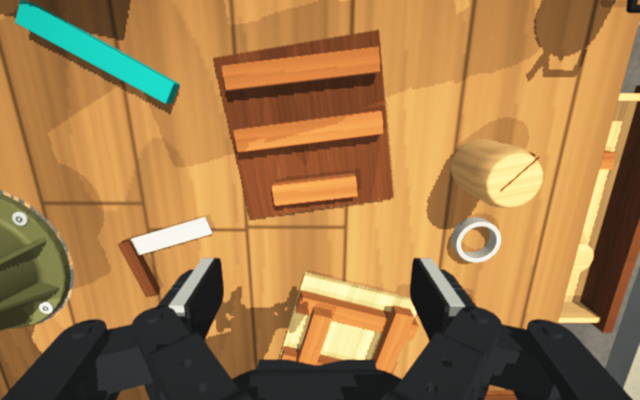

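View pics/wcr.png

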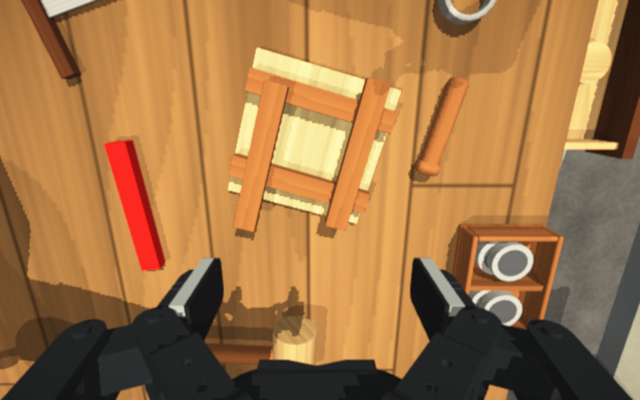

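Wrist pictures (up = +y): full slats at (302,68) and (308,132), offcut at (316,190). The crib's left mid slat sticks out at (245,232), while the right one is in line. I'll take crops to read the corners.

```bash
python3 - <<'E'
import cv2,numpy as np
for n,(x,y,w,h) in(('wst',(208,22,196,200)),('wcr',(218,40,196,200))):
    im=cv2.imread(f'pics/{n}.png')[y:y+h,x:x+w]
    im=cv2.resize(im,None,fx=3,fy=3,interpolation=cv2.INTER_CUBIC)
    for k in range(0,w,20):
        cv2.putText(im,str(x+k),(3*k,8),0,.3,(255,255,255),1); cv2.line(im,(3*k,10),(3*k,16),(255,255,255),1)
    for k in range(20,h,20):
        cv2.putText(im,str(y+k),(0,3*k+3),0,.3,(255,255,255),1)
    cv2.imwrite(f'pics/{n}_c.png',im)
E
```

```text
(no output)
```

View pics/wst_c.png

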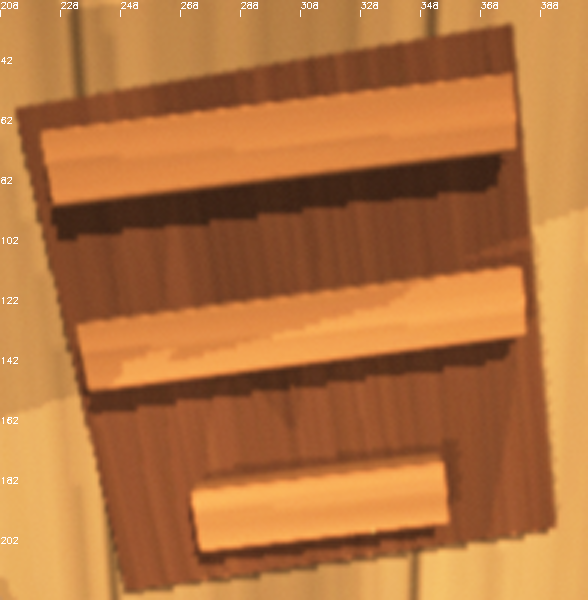

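View pics/wcr_c.png

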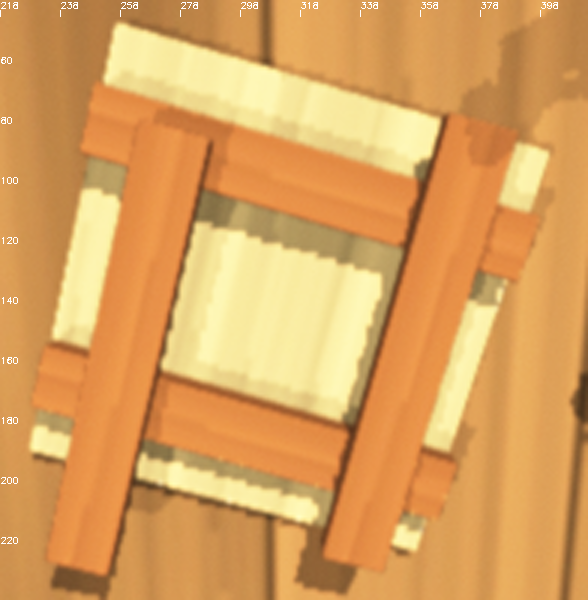

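```bash
python3 - <<'E'
from h import *
st=np.load('wst.npz');cr=np.load('wcr.npz')
def P(q,pts,off,z): return np.array([ray(q,x/3+off[0],y/3+off[1],z)[:2] for x,y in pts])
def rep(n,c):
    m=c.mean(0);e=c[1]-c[0]+c[2]-c[3]
    print(n,m.round(1),'yaw',np.degrees(np.arctan2(e[1],e[0])).round(2),'L',np.linalg.norm(np.roll(c,-1,0)-c,axis=1).round(1))
S=(208,22);C=(218,40)
rep('stock',P(st,[(17,108),(512,25),(555,527),(125,592)],S,10))
rep('s1',P(st,[(40,130),(513,73),(517,150),(53,205)],S,32))
rep('s2',P(st,[(77,325),(522,266),(526,335),(88,390)],S,32))
rep('off',P(st,[(190,491),(444,461),(448,524),(201,552)],S,32))
rep('board',P(cr,[(115,22),(550,150),(415,552),(30,455)],C,12))
rep('midR',P(cr,[(445,113),(518,130),(385,572),(322,558)],C,56))
rep('midL',P(cr,[(137,118),(212,137),(110,575),(47,560)],C,56))
E
```

```text
stock [516.5 207.1] yaw 8.98 L [217.4 227.6 219.  229.4]
s1 [507.5 289. ] yaw 6.43 L [198.5  29.9 199.   30. ]
s2 [516.5 210.5] yaw 7.33 L [198.   29.9 198.8  29.1]
off [524.9 128. ] yaw 6.97 L [119.4  30.8 118.4  30.5]
board [ 578.1 -143. ] yaw -15.07 L [199.3 201.2 198.5 202.1]
midR [ 637.5 -158.2] yaw -12.75 L [ 30.4 199.   30.1 198.3]
midL [ 512.  -160.2] yaw -14.03 L [ 30.8 198.9  29.6 198.3]
```

The sizes come out right, so the corner readings are sound. midL sticks out about 34 mm at -y. I'll grip it lightly and slide it in, then look.

```bash
cat >> h.py <<'E'
C0=np.array([578.1,-143.0]);CY=-15.0
def cw(x,y,yaw=None,c=None):
    a=np.radians(CY if yaw is None else yaw);c=C0 if c is None else c
    return c+np.array([x*np.cos(a)-y*np.sin(a),x*np.sin(a)+y*np.cos(a)])
def crop(w,n,X,r=100,ov=()):
    u,v=proj(w,X).round().astype(int);x0=max(u-r,0);y0=max(v-r,0)
    im=cv2.cvtColor(w['image'],cv2.COLOR_RGB2BGR)[y0:v+r,x0:u+r]
    im=cv2.resize(im,None,fx=2.95,fy=2.95,interpolation=cv2.INTER_CUBIC)
    for poly in ov:
        q=np.array([(proj(w,p)-(x0,y0)+.5)*2.95-.5 for p in poly]);cv2.polylines(im,[q.round().astype(int)],True,(255,0,0),1)
    cv2.imwrite(f'pics/{n}.png',im);print(n,'crop origin',x0,y0)
def rect(cx,cy,lx,ly,z):return [[*cw(cx+sx*lx/2,cy+sy*ly/2),z] for sx,sy in((-1,1),(1,1),(1,-1),(-1,-1))]
E
python3 - <<'E'
from h import *
o=[180,0,CY+90]
a=cw(-60,-17);b=cw(-60,17)
arm.goto([*a,130],o)
print(arm.move_straight([*a,37],rate=120,f_stop=12))
arm.clamp(30);s=readout.sense();print(s['finger_gap'],s['grip_force'],s['wrist_force'],s['eef_pos'])
print(arm.move_straight([*b,37],rate=60,f_stop=25));s=readout.sense();print(s['wrist_force'],s['eef_pos'])
arm.open_jaws();arm.move_straight([*b,130],rate=200)
arm.goto([*(C0+[8,-15]),330],[180,0,90])
w=eyes.grab_frame('wrist');save(w,'w2');np.savez('w2',**{k:w[k] for k in('image','fx','fy','cx','cy','R','t')})
crop(w,'w2_c',[*C0,30],100,[rect(0,0,200,200,12),rect(-60,0,30,200,56),rect(60,0,30,200,56)])
print(readout.sense()['t'])
E
```

```text
False
29.29345042834755 30.76938807964325 [-0.60391531  0.43461626  5.35453967] [ 515.97877763 -143.95452203   37.34775004]
False
[1.27060233 3.5483762  5.41509927] [ 524.94077475 -110.57750533   37.34479645]
w2_c crop origin 212 45
9.2417
```

View pics/w2_c.png

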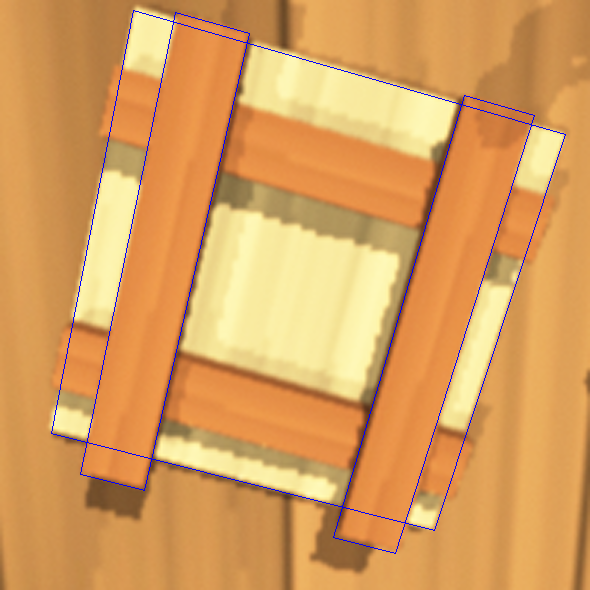

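The slid slat matches the model outline at both ends, level with the other one. Next I'll get automatic rectangles of the stock slats from a close picture.

```bash
cat >> h.py <<'E'
def slatrect(w,X,thr):
    """rectangle (world, at height X[2]) of the bright blob round X"""
    m=(np.array(w['image'])[:,:,0]>thr).astype(np.uint8)
    m=cv2.morphologyEx(m,cv2.MORPH_OPEN,np.ones((3,3)))
    n,l=cv2.connectedComponents(m,connectivity=4);u,v=proj(w,X).round().astype(int)
    k=l[v,u]
    if k==0: return None
    c=cv2.findContours((l==k).astype(np.uint8),cv2.RETR_EXTERNAL,cv2.CHAIN_APPROX_NONE)[0][0][:,0]
    q=np.array([ray(w,x,y,X[2])[:2] for x,y in c],np.float32)
    (cx,cy),(a,b),an=cv2.minAreaRect(q)
    if a<b: an-=90;a,b=b,a
    return np.array([cx,cy,a,b,(an+90)%180-90]).round(1)
E
python3 - <<'E'
from h import *
st=np.load('wst.npz')
for t in(140,160,180): print(t,[slatrect(st,[*c,32],t) for c in((507.5,289),(516.5,210.5),(525,128))])
arm.goto([512,252,240],[180,0,90])
w=eyes.grab_frame('wrist');np.savez('w3',**{k:w[k] for k in('image','fx','fy','cx','cy','R','t')})
for t in(140,160,180): print(t,[slatrect(w,[*c,32],t) for c in((507.5,289),(516.5,210.5))])
ov=[]
for c,y in(((507.5,289),6.5),((516.5,210.5),7.3)):
    ov.append([[*cw(sx*100,sy*15,y,np.array(c)),32] for sx,sy in((-1,1),(1,1),(1,-1),(-1,-1))])
crop(w,'w3_c',[512,250,32],130,ov)
E
```

```text
140 [array([5.203e+02, 7.980e+01, 9.269e+02, 5.708e+02, 1.000e-01]), array([5.203e+02, 7.980e+01, 9.269e+02, 5.708e+02, 1.000e-01]), array([5.203e+02, 7.980e+01, 9.269e+02, 5.708e+02, 1.000e-01])]
160 [array([506.6, 289.7, 199.5,  29.8,   6.5]), array([516.2, 211.4, 199.8,  31.9,   7.2]), array([523.8, 130.5, 120.6,  34.8,   6.8])]
180 [array([507. , 289.7, 198.4,  29.2,   6.5]), array([516. , 211. , 198.8,  30.2,   7.4]), array([524.3, 129.6, 119.4,  32.4,   6.8])]
140 [array([558.7, 191.3, 831.1, 472.2,  -2.9]), array([558.7, 191.3, 831.1, 472.2,  -2.9])]
160 [array([496.5, 187.5, 456.4, 426.3,  89.9]), array([496.5, 187.5, 456.4, 426.3,  89.9])]
180 [array([558. , 242.5, 346.3, 301.6,  89.9]), array([515.8, 213.2, 199.9,  34.4,   7.2])]
w3_c crop origin 186 41
```

View pics/w3_c.png

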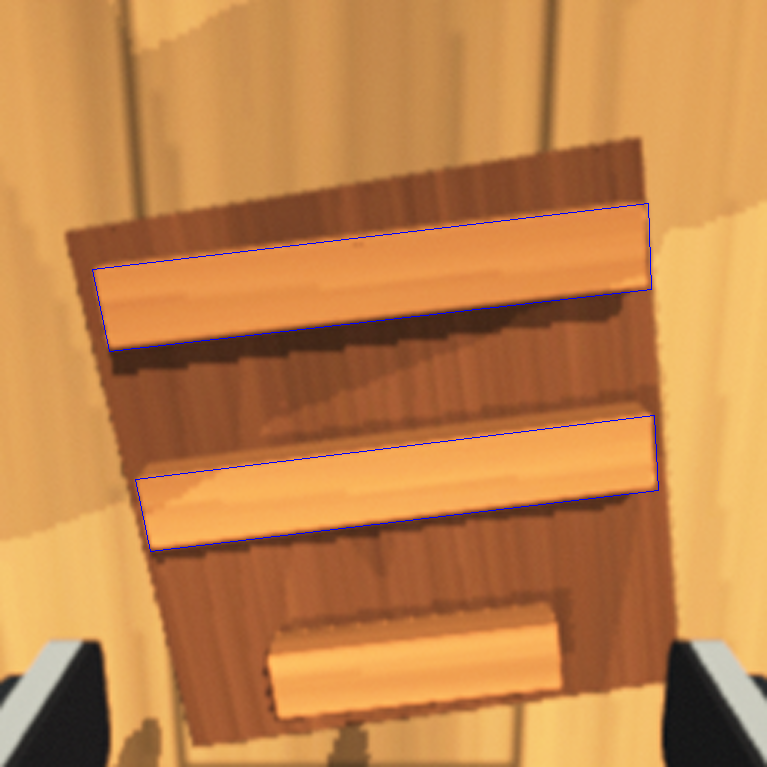

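The overlay confirms both full slats; the offcut at the bottom of the crop stays. Now I'll pick and place both.

```bash
cat > pp.py <<'E'
from h import *
def run(c,yaw,ty):
    o=[180,0,180+yaw]
    arm.goto([*c,110],o);print('hit',arm.move_straight([*c,12.5],rate=150,f_stop=15))
    arm.clamp(60);s=readout.sense();print('gap',s['finger_gap'],s['eef_pos'].round(1))
    arm.move_straight([*c,190],rate=200)
    s=readout.sense();print('gap',s['finger_gap'],s['wrist_force'].round(1))
    d=cw(0,ty);o=[180,0,180+CY]
    arm.goto([*d,190],o);arm.move_straight([*d,68],rate=150);arm.hold(.2)
    print('touch',arm.move_straight([*d,58],rate=25,f_stop=4),readout.sense()['eef_pos'].round(1))
    arm.open_jaws();arm.move_straight([*d,150],rate=200);print(readout.sense()['t'])
E
python3 - <<'E'
from pp import *
run((516.4,210.6),7.3,60)
run((507.3,289.2),6.5,-60)
arm.goto([*(C0+[8,-15]),330],[180,0,90])
w=eyes.grab_frame('wrist');save(w,'w4')
crop(w,'w4_c',[*C0,50],100,[rect(0,0,200,200,12),rect(0,60,200,30,78),rect(0,-60,200,30,78),rect(-60,0,30,200,56),rect(60,0,30,200,56)])
print(readout.sense()['t'])
E
```

```text
hit False
gap 28.664270088659265 [516.7 210.7  13.1]
gap 28.526213814286564 [ 0.2 -0.2 -0.3]
touch True [593.6 -85.1  59.1]
18.75
hit False
gap 28.861743139308906 [507.6 289.4  13.1]
gap 28.314885835895964 [ 0.2  0.2 -1.4]
touch True [ 562.6 -201.    59.1]
27.1333
w4_c crop origin 211 47
28.4417
```

View pics/w4_c.png

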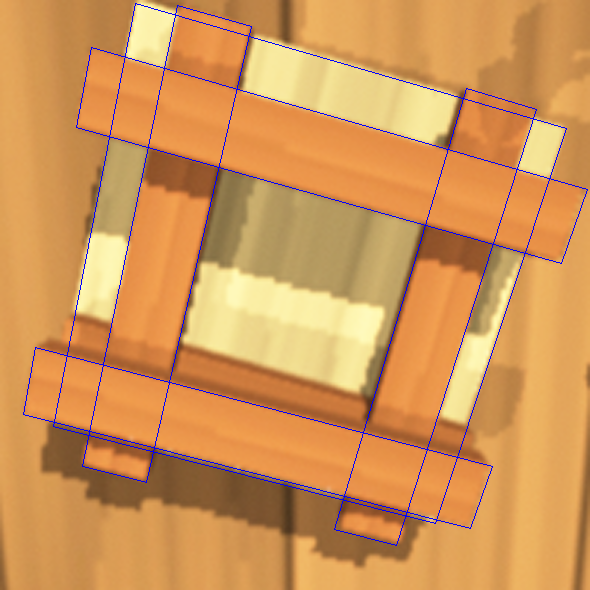

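The final picture shows both third-layer slats on their outlines, (110..585,50..260) and (25..490,350..525), and the second-layer slats still in place.

```bash
python3 -c "
from workcell import arm
print(arm.close_job())"
```

```text
the job is handed in; nothing more can be done
None
```

The job is handed in: the protruding slat was slid flush first, then both full slats were laid as the third layer, all within about 1 mm of the model outline in the last picture, at about 28 s of the 72 s.

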